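# Refit the grille disk and screw ring of a shoe-rack freshener well

## Robot

A 7-joint arm with a two-finger parallel gripper is mounted at the origin on the work surface. World frame = base frame: x ahead of the robot, y to its left, z up, the work surface at z = 0. Lengths are in m, angles in rad, forces in N, time in s.
With the tool pointing down it reaches from about 0.4 to 0.85 m from the base axis. Payload 4.4 kg.
Tool frame: the origin (TCP) lies midway between the tips of the shut fingers; the grasp point (between the pads) lies 19 mm behind it (ctrl.tcp_to_grasp is the distance from the TCP to the grasp point, in m); z points along the fingers, y is the line along which they close (so a half turn about z gives the same grasp; the last joint's range is limited). The gripper opens to 94 mm and grips with 3 to 60 N. Pads are 16 mm wide; open, the fingers measure 119 mm over their backs; the gripper's body (75 mm by 177 mm) begins 78 mm behind the grasp point.
Start: joints at [-1.378, 0.628, 0.038, 1.517, -0.027, 0.996, -0.02], TCP at [0.166, 0.628, 0.205] pointing down, gripper open.
Joint ranges: [-3.06, 3.06], [-0.37, 2.12], [-1.25, 1.32], [0.18, 2.47], [-1.1, 4.24], [0.23, 1.98], [-2.94, 2.94]. Speed limits (rad/s): [2.57, 2.57, 3.14, 3.14, 3.14, 3.14, 3.14].

## Interface

Orientations are given as a rotation vector (axis times angle).
In Python, from rig import ctrl gives the robot as it stands.
- The arm moves only by the tool drive_tool, never from a script. Its argument "motion" is a list of rows, each an object of numbers: "dx", "dy", "dz": the shift along the tool's x, y, z in mm; "rx", "ry", "rz": the turn, a rotation vector about the tool's x, y, z in degrees; "hand": the closure, from 0 (fully open) to 1 (shut). A call has 1 to 8 rows; each row shifts and turns the commanded pose from where the row before left it, along the tool's axes as they then stand; what a row does not reach is not made up. A row lasts 1/12 s, in which the tool goes at most 41.7 mm and 7.16 degrees, less where a joint would pass 70% of its speed; a pose out of reach is approached as far as the arm can. A call with a gripper value outside its range is refused whole. The fingers move at their own pace and stop on an object; the grip force is fixed at half the most. Time passes only in rows, so rows that do not move let the fingers close. It gives the time, the measured TCP pose, the force, the opening and the grip force at its end, in the units of the state.
- ctrl.get_obs(): the state, without advancing time (a new reading comes with each control period).
- ctrl.read_camera(name): name is "scene" or "top" or "wrist"; returns a dict with "pixels" (400x640x3 uint8, blue, green, red), "intrinsics" (3x3 intrinsics, pixels), "distortion" ([k1, k2, p1, p2, k3] as OpenCV has them; the pictures are not rectified), "R" (3x3) and "t" (3): a world point X has camera coordinates R X + t. Camera axes: x right, y down, z forward; pixel columns grow to the right and rows downward; lengths in m; the calibration is good to about 2 mm. A picture is of the moment at which its call begins. There is no depth.
- ctrl.job_done(): hands the job in; it is judged then, once.
The state is a dict: "t": time; "joint_positions": joint angles; "joint_vel": joint speeds; "joint_efforts": joint torques, N m; "tool_pos": TCP position; "tcp_rot": TCP orientation; "wrist_force": force on the tool from outside, world axes, zero at the start; "ft_torque": the same for the moment, N m; "width": finger opening in m; "gripper_force": force on a finger pad.
Only numpy, scipy, OpenCV 4.12 (cv2) and the standard library are available. Lean on these libraries where they do the work, as an engineer would, in place of code of your own. Each camera call takes 0.05 s, during which the arm holds its last target. There are 200 camera calls.

## Task

Close up the cedar freshener well in the top of the pine drawer box: slide the loose metal grille disk over the wood into the round mouth (push it, do not pick it up) until it lies flat on its seat, then set the black threaded ring in the mouth over it and screw it clockwise, feeling for the thread start, until it is fully home with its collar flush on the rim. Let go of everything, and leave the tin, the dish and the brush where they are.

Things in the scene. Friction and masses are not known exactly. Their poses are not given: they have to be found in the camera images.
- ledge: Fixed low pine drawer box, 320 (its x) x 540 (its y) x 60 mm high, flat smooth top. Origin at the centre of its underside on the work surface, z up. The round mouth of the freshener well is in its top, 45 mm towards -x (the robot) from the centre.
- mouth (a point): Centre of the well's mouth in the plane of the box top, 60 mm above the work surface; rim flush with the wood, grey plastic bore 54 mm across. Three notches (each 40 degrees wide, 120 apart, cut out to 68 mm diameter) break the rim. Their angle about the bore differs every time and is NOT in this pose (its axes are the drawer box's): see it or feel for it.
- slot (a point): Point on the bore axis 8.6 mm below the rim: depth of the notch floors. From the foot of each notch a slot runs clockwise (seen from above), descends 3.8 mm and then runs level to a hard stop. A lug that drops in mid-notch meets the stop about 75 degrees of turn later (65 to 87 over the notch's width).
- seat (a point): Centre of the disk's seat, an annular shelf (20 mm inner diameter, open below) 19.5 mm below the rim. The origin of the seated disk lies here.
- disk: Loose steel grille disk (its holes are too small to grip), 49 mm diameter, 4 mm thick, about 40 g, lying flat on the box top to one side of the mouth. Origin at the centre of its underside, z along its axis. To be pushed, not lifted: it tips into the mouth when its centre is some 11 mm from the bore axis, and may hang there with one edge on the rim.
- ring: Loose black plastic ring, about 90 g, 33 mm tall, 42 mm opening, standing upright on the box top on the other side of the mouth. Origin: centre of its underside, z up its axis. Skirt 51 mm diameter (lowest 3 mm: 49) up to z=15 mm, with three lugs 120 degrees apart at z=3 to 7 mm, 30 mm from the axis, 10 mm wide, the first towards its own +x.
- collar (a point): Point on the ring's axis 24 mm above its underside, mid-height of the ribbed grip collar (64 mm diameter, 18 mm tall, from z=15 to 33 mm of the ring). It is 21 mm above the rim while the lugs ride on the rim, 12.6 mm once they have dropped through the notches, 9 mm screwed home with the collar's underside on the rim. Turns freely clockwise under 5 to 15 N of push.
- tin: Bystander: closed round polish tin, 78 mm diameter, 26 mm high, on the far part of the box top. Origin at the centre of its underside.
- dish: Bystander: grey ceramic dish with keys in it, 90 mm diameter, 24 mm high, on the far part of the box top. Origin at the centre of its underside.
- brush: Bystander: shoe brush 45 x 130 x 36 mm lying bristles down along its y, on the far part of the box top. Origin at the centre of its underside.
Things that resemble listed ones, but are neither listed nor needed, are in the scene too. There is more than one size of the disk; the one meant has the size given above.

How it is judged:
By the outcome, as a careful person would: the job done as asked, in the order asked, and still so for the second after the job is handed in, with the robot touching nothing.
It also fails if it takes over 64 s, if anything falls off the work surface, if the arm or the gripper's body presses on something with over 40 N, if the wrist force passes 120 N, or if a joint passes its speed limit or range.

## Working session

There is one attempt and no reset: what is moved stays moved. The work goes in short steps, Python scripts to look and compute and a tool call to move; the robot and the scene stay as the last step left them, time stands still between calls to the robot, and variables do not carry over. Pictures are saved under pics/ and viewed, at most 10 in all, crops included, and the job is handed in when it is done.

Besides the shell and the picture viewer there is one more tool, called by a JSON object that holds its "name" and its "arguments", one argument or row to a line. drive_tool: Moves the arm, as the interface text tells. Its arguments: {"type":"object","properties":{"motion":{"type":"array"}},"required":["motion"]}

```bash
mkdir -p pics; cat > h.py <<'E'
import numpy as np, cv2
from rig import ctrl
def cam(n,f=None):
    c=ctrl.read_camera(n)
    if f: cv2.imwrite('pics/'+f,c['pixels'])
    return c
def ray(c,uv,z):
    p=cv2.undistortPoints(np.array(uv,float).reshape(-1,1,2),np.array(c['intrinsics']),np.array(c['distortion'])).reshape(-1,2)
    R=np.array(c['R']);t=np.array(c['t']);o=-R.T@t
    d=np.c_[p,np.ones(len(p))]@R
    return o+d*((z-o[2])/d[:,2])[:,None]
def proj(c,X):
    R=np.array(c['R']);t=np.array(c['t'])
    return cv2.projectPoints(np.array(X,float).reshape(-1,1,3),cv2.Rodrigues(R)[0],t,np.array(c['intrinsics']),np.array(c['distortion']))[0].reshape(-1,2)
E
python3 - <<'E'
from h import *
for n in('top','scene'):
    c=cam(n,n+'0.png'); print(n,-np.array(c['R']).T@c['t'])
o=ctrl.get_obs();print({k:np.round(v,3) for k,v in o.items()},ctrl.tcp_to_grasp)
E
```

```text
top [0.34773727 0.05718471 1.08593308]
scene [0.86372384 0.48789325 0.69946941]
{'t': np.float64(0.1), 'joint_positions': array([-1.378,  0.629,  0.038,  1.518, -0.027,  0.996, -0.02 ]), 'joint_vel': array([-0.001, -0.003, -0.   , -0.001,  0.002, -0.001,  0.001]), 'joint_efforts': array([ 2.0000e-03, -5.5078e+01,  1.1480e+00, -1.8712e+01, -5.2000e-02,
        1.9000e-02,  0.0000e+00]), 'tool_pos': array([0.166, 0.628, 0.205]), 'tcp_rot': array([-4.050e-01, -3.115e+00,  3.000e-03]), 'wrist_force': array([-0.435,  0.099, -0.622]), 'ft_torque': array([-0.026, -0.016, -0.008]), 'gripper_force': np.float64(0.0), 'width': np.float64(0.094)} 0.0188
```

View pics/top0.png

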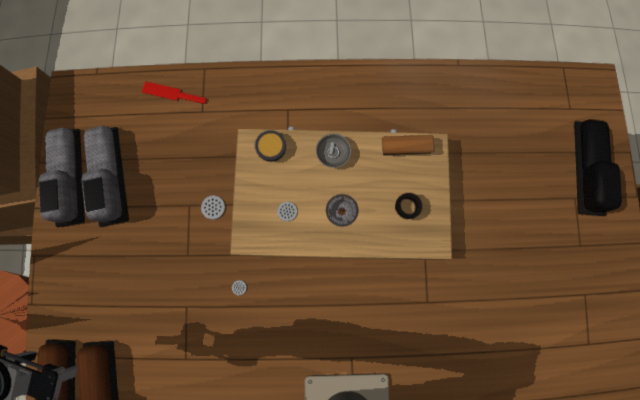

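View pics/scene0.png

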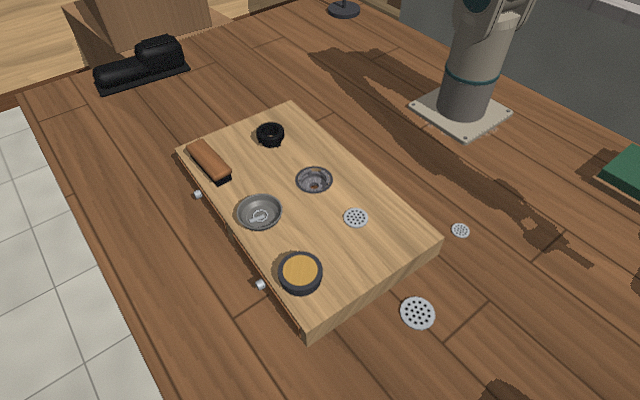

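Top view: mouth at about (342,210), the 49 mm disk at (288,211), ring at (408,206); tin, dish and brush are on the far edge. The oversize and undersize disks lie on the table. Next I compute positions and box yaw.

```bash
python3 - <<'E'
from h import *
c=cam('top');im=c['pixels'];hsv=cv2.cvtColor(im,cv2.COLOR_BGR2HSV)
P=lambda uv,z:np.round(ray(c,uv,z)[0],4)
# box corners from bright wood mask
m=cv2.inRange(hsv,(10,60,125),(28,200,255));m=cv2.morphologyEx(m,cv2.MORPH_OPEN,np.ones((5,5)));
cs=max(cv2.findContours(m,0,2)[0],key=cv2.contourArea);r=cv2.minAreaRect(cv2.convexHull(cs))
X=ray(c,cv2.boxPoints(r),.06)[:,:2];print(r,X.round(4).tolist(),[np.linalg.norm(X[i]-X[i-1]).round(3) for i in range(4)],'ctr',X.mean(0))
def blob(x,y,w,mask,z,name):
    s=np.zeros_like(mask);s[y-w:y+w,x-w:x+w]=mask[y-w:y+w,x-w:x+w]
    k=max(cv2.findContours(s,0,2)[0],key=cv2.contourArea);k=cv2.convexHull(k);X=ray(c,k,z)[:,:2].astype(np.float32)
    e=cv2.minEnclosingCircle(X);print(name,np.round(e[0],4),'diam',round(2*e[1],4), 'pix',cv2.minEnclosingCircle(k))
gray=cv2.inRange(hsv,(0,0,0),(180,55,255))
dark=cv2.inRange(hsv,(0,0,0),(180,255,60))
blob(288,211,16,gray,.064,'disk');blob(342,210,22,gray,.06,'mouth');blob(408,206,20,dark,.093,'ring')
cv2.imwrite('pics/z.png',cv2.resize(im[180:240,260:440],None,fx=4,fy=4,interpolation=2))
w=cam('wrist');R=np.array(w['R']);print('wristcam',-R.T@w['t'],R[2],w['intrinsics'][0][0])
E
```

```text
((341.4032287597656, 193.51585388183594), (219.42237854003906, 126.12094116210938), 1.005086064338684) [[0.3989, 0.2774], [0.7209, 0.2783], [0.7009, -0.2884], [0.3781, -0.258]] [np.float64(0.536), np.float64(0.322), np.float64(0.567), np.float64(0.324)] ctr [0.54969062 0.00234607]
disk [0.5035 0.1396] diam 0.0485 pix ((286.711669921875, 210.98904418945312), 9.764244079589844)
mouth [0.5044 0.0041] diam 0.0785 pix ((341.73077392578125, 209.8076934814453), 15.83439826965332)
ring [ 0.5063 -0.1545] diam 0.0651 pix ((408.29998779296875, 205.89999389648438), 13.345499992370605)
wristcam [0.10103431 0.64397761 0.38305659] [ 0.22579144 -0.06172356 -0.9722183 ] 351.94131368092343
```

View pics/z.png

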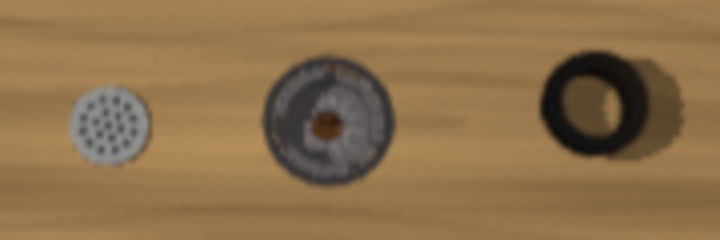

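The zoom shows the solid 49 mm disk (diameter checks at 48.5 mm), the mouth with its notched rim and the ring standing upright. All sizes fit, so I move in.

{"name": "drive_tool", "arguments": {
  "motion": [
    {"dx":-28.4,"dy":-24.7},
    {"dx":-28.4,"dy":-24.7},
    {"dx":-28.4,"dy":-24.7},
    {"dx":-28.4,"dy":-24.7},
    {"dx":-28.4,"dy":-24.7},
    {"dx":-28.4,"dy":-24.7},
    {"dx":-28.4,"dy":-24.7},
    {"dx":-28.4,"dy":-24.7}
  ]
}}

```text
invalid input at $.motion[0]: expected keys dx, dy, dz, rx, ry, rz, hand
```

{"name": "drive_tool", "arguments": {
  "motion": [
    {"dx":-28.4,"dy":-24.7,"hand":0.3},
    {"dx":-28.4,"dy":-24.7},
    {"dx":-28.4,"dy":-24.7},
    {"dx":-28.4,"dy":-24.7},
    {"dx":-28.4,"dy":-24.7},
    {"dx":-28.4,"dy":-24.7},
    {"dx":-28.4,"dy":-24.7},
    {"dx":-28.4,"dy":-24.7}
  ]
}}

```text
invalid input at $.motion[0]: expected keys dx, dy, dz, rx, ry, rz, hand
```

{"name": "drive_tool", "arguments": {
  "motion": [
    {"rz":7},
    {"rz":7},
    {"rz":7},
    {"rz":7},
    {"rz":7},
    {"rz":7},
    {"rz":7},
    {"rz":7}
  ]
}}

```text
invalid input at $.motion[0]: expected keys dx, dy, dz, rx, ry, rz, hand
```

{"name": "drive_tool", "arguments": {
  "motion": [
    {"rz":7},
    {"rz":7},
    {"rz":5.2},
    {"hand":0.64},
    {"hand":0.64},
    {"hand":0.64}
  ]
}}

```text
invalid input at $.motion[0]: expected keys dx, dy, dz, rx, ry, rz, hand
```

```bash
cat >> h.py <<'E'
from scipy.spatial.transform import Rotation as Ro
def st():
    o=ctrl.get_obs();R=Ro.from_rotvec(o['tcp_rot']).as_matrix()
    print('t',round(float(o['t']),2),'tcp',np.round(np.array(o['tool_pos'])*1000,1),'yaw_y',np.degrees(np.arctan2(R[1,1],R[0,1])).round(1),'z',R[:,2].round(3),'F',np.round(o['wrist_force'],1),'T',np.round(o['ft_torque'],2),'w',round(float(o['width'])*1000,1),'g',round(float(o['gripper_force']),1),'q',np.round(o['joint_positions'],2))
    return o,R
def to(p):
    o,R=st();print('move mm',np.round(R.T@(np.array(p)-o['tool_pos'])*1000,1))
E
python3 - <<'E'
from h import *
st();c=cam('wrist','w1.png')
for X in([.5035,.1396,.064],[.5044,.0041,.06],[.5063,-.1545,.093]):print(proj(c,X))
E
```

```text
t 0.2 tcp [166.3 628.  204.9] yaw_y 75.2 z [-0.    -0.001 -1.   ] F [-0.3 -0.   0.2] T [-0.04  0.03  0.01] w 93.7 g 0.0 q [-1.38  0.63  0.04  1.52 -0.03  1.   -0.02]
[[ 39.09939885 509.13289926]]
[[-29.53641053 509.7857483 ]]
[[-104.62586238  521.19770553]]
```

View pics/w1.png

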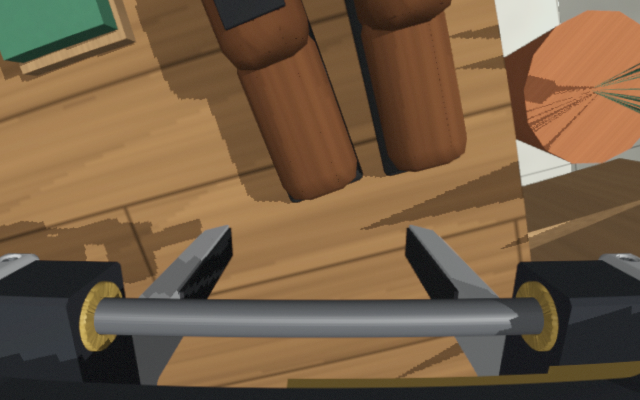

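That picture is from the start pose, because the moves were refused: every row needs all keys. Resending.

{"name": "drive_tool", "arguments": {
  "motion": [
    {"dx":-28.4,"dy":-24.7,"dz":0,"rx":0,"ry":0,"rz":0,"hand":0.64},
    {"dx":-28.4,"dy":-24.7,"dz":0,"rx":0,"ry":0,"rz":0,"hand":0.64},
    {"dx":-28.4,"dy":-24.7,"dz":0,"rx":0,"ry":0,"rz":0,"hand":0.64},
    {"dx":-28.4,"dy":-24.7,"dz":0,"rx":0,"ry":0,"rz":0,"hand":0.64},
    {"dx":-28.4,"dy":-24.7,"dz":0,"rx":0,"ry":0,"rz":0,"hand":0.64},
    {"dx":-28.4,"dy":-24.7,"dz":0,"rx":0,"ry":0,"rz":0,"hand":0.64},
    {"dx":-28.4,"dy":-24.7,"dz":0,"rx":0,"ry":0,"rz":0,"hand":0.64},
    {"dx":-28.4,"dy":-24.7,"dz":0,"rx":0,"ry":0,"rz":0,"hand":0.64}
  ]
}}

```text
t: 0.92
tool_pos: [0.3361, 0.3776, 0.2056]
tcp_rot: [0.405, 3.115, 0.0]
wrist_force: [0.6, -0.8, -1.4]
width: 0.0442
gripper_force: 0.0
```

{"name": "drive_tool", "arguments": {
  "motion": [
    {"dx":-28.4,"dy":-24.7,"dz":0,"rx":0,"ry":0,"rz":0,"hand":0.64},
    {"dx":-28.4,"dy":-24.7,"dz":0,"rx":0,"ry":0,"rz":0,"hand":0.64},
    {"dx":-28.4,"dy":-24.7,"dz":0,"rx":0,"ry":0,"rz":0,"hand":0.64},
    {"dx":-28.4,"dy":-24.7,"dz":0,"rx":0,"ry":0,"rz":0,"hand":0.64},
    {"dx":-28.4,"dy":-24.7,"dz":0,"rx":0,"ry":0,"rz":0,"hand":0.64},
    {"dx":-28.4,"dy":-24.7,"dz":0,"rx":0,"ry":0,"rz":0,"hand":0.64},
    {"dx":-20,"dy":-10,"dz":0,"rx":0,"ry":0,"rz":0,"hand":0.64},
    {"dx":-10,"dy":0,"dz":0,"rx":0,"ry":0,"rz":0,"hand":0.64}
  ]
}}

```text
t: 1.58
tool_pos: [0.4909, 0.1705, 0.2057]
tcp_rot: [0.416, 3.112, -0.003]
wrist_force: [-0.1, 0.2, -0.4]
width: 0.0336
gripper_force: 0.0
```

{"name": "drive_tool", "arguments": {
  "motion": [
    {"dx":0,"dy":0,"dz":0,"rx":0,"ry":0,"rz":7,"hand":0.64},
    {"dx":0,"dy":0,"dz":0,"rx":0,"ry":0,"rz":7,"hand":0.64},
    {"dx":0,"dy":0,"dz":0,"rx":0,"ry":0,"rz":7,"hand":0.64},
    {"dx":0,"dy":0,"dz":0,"rx":0,"ry":0,"rz":7,"hand":0.64},
    {"dx":0,"dy":0,"dz":0,"rx":0,"ry":0,"rz":7,"hand":0.64},
    {"dx":0,"dy":0,"dz":0,"rx":0,"ry":0,"rz":7,"hand":0.64},
    {"dx":0,"dy":0,"dz":0,"rx":0,"ry":0,"rz":7,"hand":0.64},
    {"dx":0,"dy":0,"dz":0,"rx":0,"ry":0,"rz":7,"hand":0.64}
  ]
}}

```text
t: 2.25
tool_pos: [0.4881, 0.1768, 0.2054]
tcp_rot: [-1.825, -2.556, -0.001]
wrist_force: [1.1, 0.1, -0.1]
width: 0.0336
gripper_force: 0.0
```

{"name": "drive_tool", "arguments": {
  "motion": [
    {"dx":0,"dy":0,"dz":0,"rx":0,"ry":0,"rz":7,"hand":0.64},
    {"dx":0,"dy":0,"dz":0,"rx":0,"ry":0,"rz":7,"hand":0.64},
    {"dx":0,"dy":0,"dz":0,"rx":0,"ry":0,"rz":5.2,"hand":0.64},
    {"dx":0,"dy":0,"dz":0,"rx":0,"ry":0,"rz":0,"hand":0.64}
  ]
}}

```text
t: 2.58
tool_pos: [0.4881, 0.1767, 0.2053]
tcp_rot: [-2.222, -2.221, 0.0]
wrist_force: [-0.2, -0.6, 0.7]
width: 0.0333
gripper_force: 0.0
```

```bash
python3 - <<'E'
from h import *
to([.5035,.195,.090])
c=cam('wrist')
for X in([.5035,.1396,.064],[.5044,.0041,.06],[.5063,-.1545,.093]):print(proj(c,X))
E
```

```text
t 2.58 tcp [488.1 176.7 205.3] yaw_y -0.0 z [-0.  0. -1.] F [-0.2 -0.6  0.7] T [-0.03  0.03  0.02] w 33.3 g 0.0 q [-0.7   0.47  0.44  1.89 -0.27  0.84 -0.13]
move mm [ 18.2  15.4 115.3]
[[334.68913639 224.09765199]]
[[333.83769633 344.12721834]]
[[334.80430831 482.40556275]]
```

{"name": "drive_tool", "arguments": {
  "motion": [
    {"dx":9,"dy":8,"dz":30,"rx":0,"ry":0,"rz":0,"hand":0.64},
    {"dx":9.2,"dy":7.4,"dz":30,"rx":0,"ry":0,"rz":0,"hand":0.64},
    {"dx":0,"dy":0,"dz":30,"rx":0,"ry":0,"rz":0,"hand":0.64},
    {"dx":0,"dy":0,"dz":30,"rx":0,"ry":0,"rz":0,"hand":0.64},
    {"dx":0,"dy":0,"dz":15,"rx":0,"ry":0,"rz":0,"hand":0.64},
    {"dx":0,"dy":0,"dz":0,"rx":0,"ry":0,"rz":0,"hand":0.64}
  ]
}}

```text
t: 3.13
tool_pos: [0.5012, 0.1933, 0.0672]
tcp_rot: [-2.216, -2.222, 0.009]
wrist_force: [-0.4, 0.2, 0.7]
width: 0.0336
gripper_force: 0.0
```

```bash
python3 - <<'E'
from h import *
to([.5035,.195,.0615])
c=cam('wrist','w2.png');print(proj(c,[.5035,.1396,.064]),proj(c,[.5035,.195,.0615]))
s=cam('scene');cv2.imwrite('pics/s2.png',cv2.resize(s['pixels'][120:290,240:480],None,fx=3.3,fy=3.3))
E
```

```text
t 3.13 tcp [501.2 193.3  67.2] yaw_y 0.2 z [-0.007 -0.002 -1.   ] F [-0.4  0.2  0.7] T [-0.06  0.07 -0.05] w 33.6 g 0.0 q [-0.63  0.7   0.32  1.95 -0.39  0.56 -0.04]
move mm [1.7 2.4 5.7]
[[321.90595624 323.51077844]] [[322.4870469  232.74773084]]
```

View pics/s2.png

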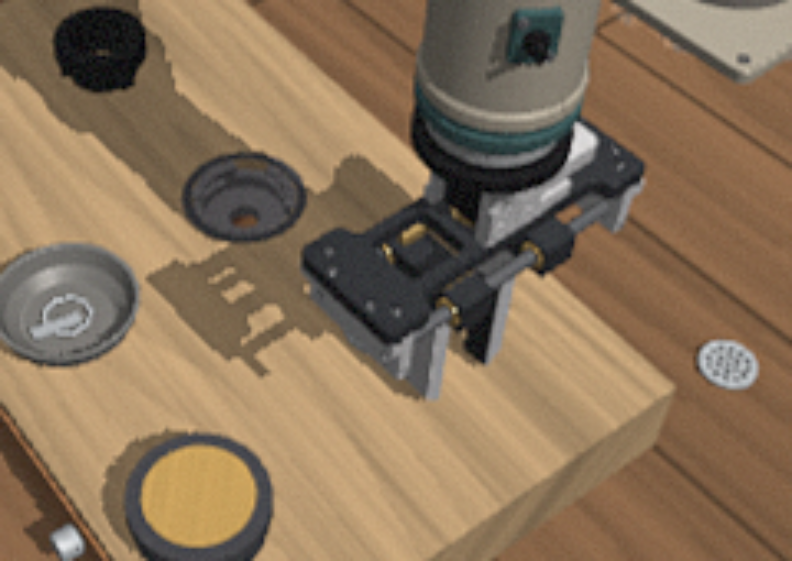

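The scene view shows the fingertips just above the wood behind the disk, with the mouth and tin clear. I lower and push most of the way, then check.

{"name": "drive_tool", "arguments": {
  "motion": [
    {"dx":0,"dy":1,"dz":3,"rx":0,"ry":0,"rz":0,"hand":0.64},
    {"dx":-5,"dy":0,"dz":1.5,"rx":0,"ry":0,"rz":0,"hand":0.64},
    {"dx":-13,"dy":0,"dz":0,"rx":0,"ry":0,"rz":0,"hand":0.64},
    {"dx":-13,"dy":0,"dz":0,"rx":0,"ry":0,"rz":0,"hand":0.64},
    {"dx":-10,"dy":0,"dz":0,"rx":0,"ry":0,"rz":0,"hand":0.64},
    {"dx":-10,"dy":0,"dz":0,"rx":0,"ry":0,"rz":0,"hand":0.64},
    {"dx":-10,"dy":0,"dz":0,"rx":0,"ry":0,"rz":0,"hand":0.64},
    {"dx":-10,"dy":0,"dz":0,"rx":0,"ry":0,"rz":0,"hand":0.64}
  ]
}}

```text
t: 3.9
tool_pos: [0.505, 0.1208, 0.0661]
tcp_rot: [2.223, 2.22, 0.0]
wrist_force: [-0.4, 0.4, 0.6]
width: 0.0337
gripper_force: 0.0
```

{"name": "drive_tool", "arguments": {
  "motion": [
    {"dx":-10,"dy":0,"dz":0,"rx":0,"ry":0,"rz":0,"hand":0.64},
    {"dx":-10,"dy":0,"dz":0,"rx":0,"ry":0,"rz":0,"hand":0.64},
    {"dx":-10,"dy":0,"dz":0,"rx":0,"ry":0,"rz":0,"hand":0.64},
    {"dx":-8,"dy":0,"dz":0,"rx":0,"ry":0,"rz":0,"hand":0.64},
    {"dx":0,"dy":0,"dz":0,"rx":0,"ry":0,"rz":0,"hand":0.64},
    {"dx":0,"dy":0,"dz":0,"rx":0,"ry":0,"rz":0,"hand":0.64}
  ]
}}

```text
t: 4.4
tool_pos: [0.505, 0.0838, 0.066]
tcp_rot: [-2.223, -2.22, -0.0]
wrist_force: [0.2, -0.2, -0.1]
width: 0.0339
gripper_force: 0.0
```

```bash
python3 - <<'E'
from h import *
to([.5035,.041,.0615])
s=cam('scene');t=cam('top');a=cv2.resize(s['pixels'][120:260,240:440],None,fx=3,fy=3);b=cv2.resize(t['pixels'][180:240,270:370],None,fx=4,fy=4)
o=np.zeros((a.shape[0],800,3),np.uint8);o[:,:600]=a;cv2.imwrite('pics/a3.png',o[:,:600]);cv2.imwrite('pics/b3.png',b)
E
```

```text
t 4.4 tcp [505.   83.8  66. ] yaw_y -0.1 z [-0.  0. -1.] F [ 0.2 -0.2 -0.1] T [-0.04  0.07  0.01] w 33.9 g 0.0 q [-0.41  0.67  0.28  2.03 -0.37  0.5   0.15]
move mm [-42.8  -1.5   4.5]
```

View pics/a3.png

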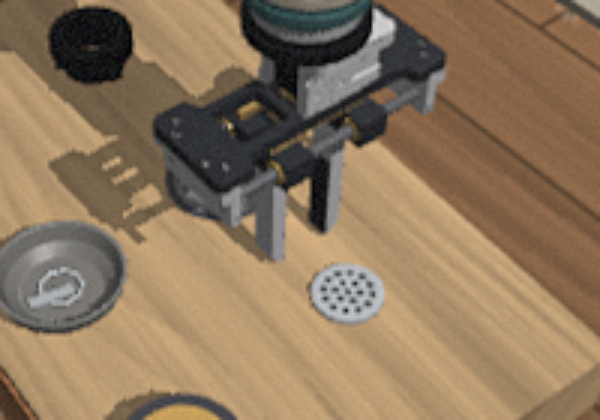

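The picture shows the fingertips went over the disk: the actual height was 66 mm, because I read it before the arm had settled. The disk is still in place at about (348,293). Going back and lower.

{"name": "drive_tool", "arguments": {
  "motion": [
    {"dx":0,"dy":0,"dz":-15,"rx":0,"ry":0,"rz":0,"hand":0.64},
    {"dx":36,"dy":-1.5,"dz":0,"rx":0,"ry":0,"rz":0,"hand":0.64},
    {"dx":36,"dy":0,"dz":0,"rx":0,"ry":0,"rz":0,"hand":0.64},
    {"dx":36,"dy":0,"dz":0,"rx":0,"ry":0,"rz":0,"hand":0.64},
    {"dx":3,"dy":0,"dz":0,"rx":0,"ry":0,"rz":0,"hand":0.64},
    {"dx":0,"dy":0,"dz":14,"rx":0,"ry":0,"rz":0,"hand":0.64},
    {"dx":0,"dy":0,"dz":5.5,"rx":0,"ry":0,"rz":0,"hand":0.64},
    {"dx":0,"dy":0,"dz":0,"rx":0,"ry":0,"rz":0,"hand":0.64}
  ]
}}

```text
t: 5.17
tool_pos: [0.5027, 0.1962, 0.0608]
tcp_rot: [-2.219, -2.222, 0.001]
wrist_force: [0.0, -0.4, -0.1]
width: 0.0339
gripper_force: 0.0
```

```bash
python3 - <<'E'
from h import *
to([.5035,.19,.0615])
c=cam('top');hsv=cv2.cvtColor(c['pixels'],cv2.COLOR_BGR2HSV)
s=cam('scene');h=cv2.cvtColor(s['pixels'],cv2.COLOR_BGR2HSV)
m=cv2.inRange(h,(0,0,110),(180,50,255));uv=proj(s,[.5035,.1396,.064])[0];print(uv)
for k in cv2.findContours(cv2.morphologyEx(m,cv2.MORPH_CLOSE,np.ones((5,5))),0,2)[0]:
    (x,y),r=cv2.minEnclosingCircle(k)
    if np.hypot(x-uv[0],y-uv[1])<40 and r>6: 
        X=ray(s,k,.064)[:,:2].astype(np.float32);print(cv2.minEnclosingCircle(X))
E
```

```text
t 5.17 tcp [502.7 196.2  60.8] yaw_y 0.1 z [-0.001  0.    -1.   ] F [ 0.  -0.4 -0.1] T [-0.05  0.1  -0.04] w 33.9 g 0.0 q [-0.62  0.71  0.31  1.95 -0.4   0.54 -0.04]
move mm [-6.2  0.8 -0.8]
[356.73389122 217.3940449 ]
((0.5150779485702515, 0.17238575220108032), 0.015410196036100388)
((0.49862974882125854, 0.18296365439891815), 0.033457547426223755)
((0.4514630436897278, 0.18279559910297394), 0.03810325637459755)
```

{"name": "drive_tool", "arguments": {
  "motion": [
    {"dx":-10,"dy":0,"dz":0,"rx":0,"ry":0,"rz":0,"hand":0.64},
    {"dx":-10,"dy":0,"dz":0,"rx":0,"ry":0,"rz":0,"hand":0.64},
    {"dx":-10,"dy":0,"dz":0,"rx":0,"ry":0,"rz":0,"hand":0.64},
    {"dx":-10,"dy":0,"dz":0,"rx":0,"ry":0,"rz":0,"hand":0.64},
    {"dx":-10,"dy":0,"dz":0,"rx":0,"ry":0,"rz":0,"hand":0.64},
    {"dx":-10,"dy":0,"dz":0,"rx":0,"ry":0,"rz":0,"hand":0.64},
    {"dx":-10,"dy":0,"dz":0,"rx":0,"ry":0,"rz":0,"hand":0.64},
    {"dx":0,"dy":0,"dz":0,"rx":0,"ry":0,"rz":0,"hand":0.64}
  ]
}}

```text
t: 5.93
tool_pos: [0.5036, 0.1219, 0.0616]
tcp_rot: [2.225, 2.216, -0.002]
wrist_force: [0.5, -0.6, 0.4]
width: 0.0338
gripper_force: 0.0
```

```bash
python3 - <<'E'
from h import *
to([.5035,.075,.0615]);s=cam('scene');t=cam('top');w=cam('wrist')
a=cv2.resize(s['pixels'][120:260,240:440],None,fx=2.5,fy=2.5);b=cv2.resize(t['pixels'][170:240,260:360],None,fx=2.9,fy=2.9)
o=np.zeros((350+203,800,3),np.uint8);o[:350,:500]=a;o[350:,:290]=b[:203];o[:200,500:]=cv2.resize(w['pixels'],(320,200))[:,:300];cv2.imwrite('pics/a4.png',o)
E
```

```text
t 5.93 tcp [503.6 121.9  61.6] yaw_y -0.2 z [-0.    -0.001 -1.   ] F [ 0.5 -0.6  0.4] T [-0.08  0.1  -0.04] w 33.8 g 0.0 q [-0.48  0.68  0.29  2.01 -0.38  0.5   0.08]
move mm [-46.9   0.1   0.2]
```

View pics/a4.png

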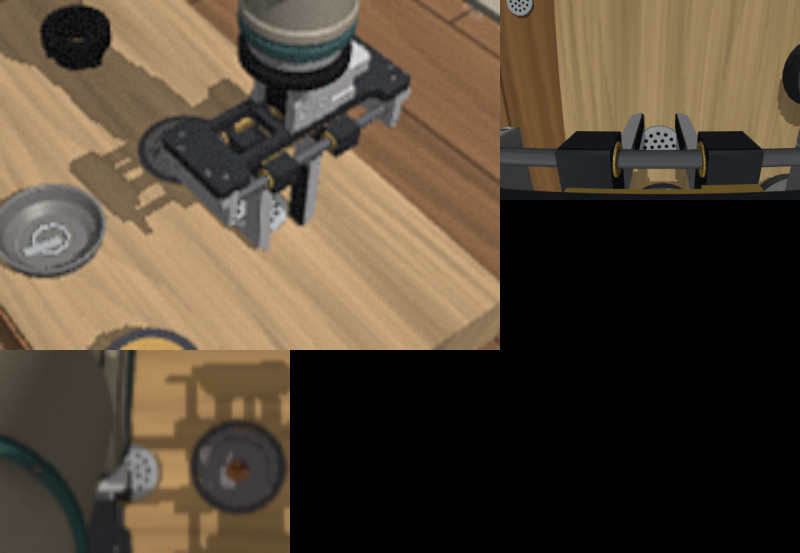

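The disk now sits against both fingers, and the top view shows it tracking toward the mouth. Continuing to just past the tipping point.

{"name": "drive_tool", "arguments": {
  "motion": [
    {"dx":-10,"dy":0,"dz":0,"rx":0,"ry":0,"rz":0,"hand":0.64},
    {"dx":-10,"dy":0,"dz":0,"rx":0,"ry":0,"rz":0,"hand":0.64},
    {"dx":-10,"dy":0,"dz":0,"rx":0,"ry":0,"rz":0,"hand":0.64},
    {"dx":-10,"dy":0,"dz":0,"rx":0,"ry":0,"rz":0,"hand":0.64},
    {"dx":-10,"dy":0,"dz":0,"rx":0,"ry":0,"rz":0,"hand":0.64},
    {"dx":-10,"dy":0,"dz":0,"rx":0,"ry":0,"rz":0,"hand":0.64},
    {"dx":-10,"dy":0,"dz":0,"rx":0,"ry":0,"rz":0,"hand":0.64},
    {"dx":0,"dy":0,"dz":0,"rx":0,"ry":0,"rz":0,"hand":0.64}
  ]
}}

```text
t: 6.75
tool_pos: [0.5035, 0.052, 0.0616]
tcp_rot: [2.225, 2.216, -0.001]
wrist_force: [-0.5, 0.1, 0.2]
width: 0.0338
gripper_force: 0.0
```

{"name": "drive_tool", "arguments": {
  "motion": [
    {"dx":-6,"dy":0,"dz":0,"rx":0,"ry":0,"rz":0,"hand":0.64},
    {"dx":-6,"dy":0,"dz":0,"rx":0,"ry":0,"rz":0,"hand":0.64},
    {"dx":-6,"dy":0,"dz":0,"rx":0,"ry":0,"rz":0,"hand":0.64},
    {"dx":-4,"dy":0,"dz":0,"rx":0,"ry":0,"rz":0,"hand":0.64},
    {"dx":0,"dy":0,"dz":0,"rx":0,"ry":0,"rz":0,"hand":0.64},
    {"dx":0,"dy":0,"dz":0,"rx":0,"ry":0,"rz":0,"hand":0.64}
  ]
}}

```text
t: 7.25
tool_pos: [0.5035, 0.033, 0.0614]
tcp_rot: [-2.222, -2.22, 0.0]
wrist_force: [-0.0, -0.3, -0.8]
width: 0.0343
gripper_force: 0.0
```

```bash
python3 - <<'E'
from h import *
st();s=cam('scene');t=cam('top');w=cam('wrist')
a=cv2.resize(s['pixels'][150:230,270:370],None,fx=4,fy=4);b=cv2.resize(t['pixels'][185:235,310:375],None,fx=5,fy=5)
o=np.zeros((570,800,3),np.uint8);o[:320,:400]=a;o[320:,:325]=b;o[:250,400:]=w['pixels'][150:400,120:520];cv2.imwrite('pics/a5.png',o)
E
```

```text
t 7.25 tcp [503.5  33.   61.4] yaw_y -0.1 z [-0.  0. -1.] F [-0.  -0.3 -0.8] T [-0.05  0.05  0.02] w 34.3 g 0.0 q [-0.29  0.67  0.26  2.05 -0.36  0.47  0.23]
```

View pics/a5.png

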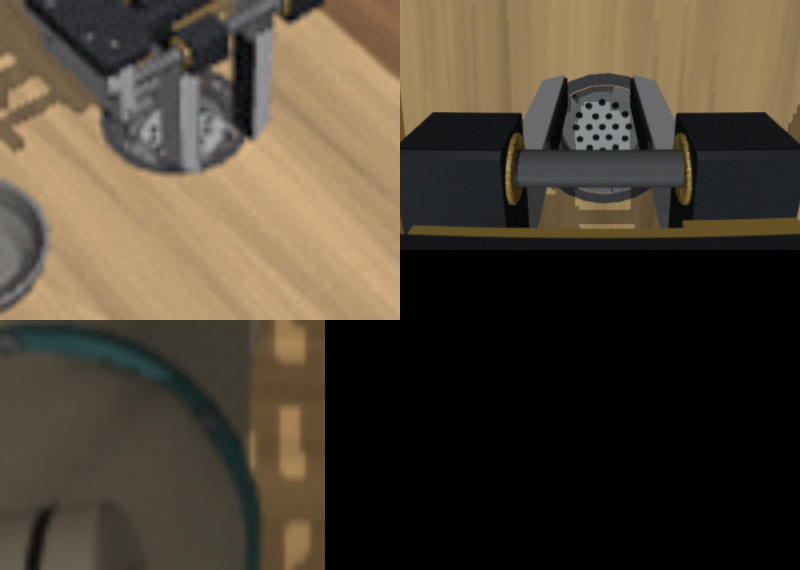

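The disk is inside the bore in both views. I raise and hover between mouth and ring to check its seating and find the notches and the lugs.

{"name": "drive_tool", "arguments": {
  "motion": [
    {"dx":0,"dy":0,"dz":-35,"rx":0,"ry":0,"rz":0,"hand":0},
    {"dx":-15,"dy":0,"dz":-35,"rx":0,"ry":0,"rz":0,"hand":0},
    {"dx":-20,"dy":0,"dz":-35,"rx":0,"ry":0,"rz":0,"hand":0},
    {"dx":-20,"dy":0,"dz":-25,"rx":0,"ry":0,"rz":0,"hand":0},
    {"dx":-20,"dy":0,"dz":0,"rx":0,"ry":0,"rz":0,"hand":0},
    {"dx":-20,"dy":0,"dz":0,"rx":0,"ry":0,"rz":0,"hand":0},
    {"dx":-8,"dy":0,"dz":0,"rx":0,"ry":0,"rz":0,"hand":0},
    {"dx":0,"dy":0,"dz":0,"rx":0,"ry":0,"rz":0,"hand":0}
  ]
}}

```text
t: 8.07
tool_pos: [0.5031, -0.0716, 0.1915]
tcp_rot: [2.225, 2.217, -0.001]
wrist_force: [-0.1, 0.2, 0.7]
width: 0.0837
gripper_force: 0.0
```

{"name": "drive_tool", "arguments": {
  "motion": [
    {"dx":0,"dy":0,"dz":0,"rx":0,"ry":0,"rz":0,"hand":0},
    {"dx":0,"dy":0,"dz":0,"rx":0,"ry":0,"rz":0,"hand":0}
  ]
}}

```text
t: 8.23
tool_pos: [0.5032, -0.0681, 0.1909]
tcp_rot: [-2.219, -2.222, 0.0]
wrist_force: [0.4, 0.3, 0.4]
width: 0.093
gripper_force: 0.0
```

```bash
python3 - <<'E'
from h import *
st();w=cam('wrist','w6.png');np.savez('w6.npz',**w)
im=w['pixels'];h=cv2.cvtColor(im,cv2.COLOR_BGR2HSV)
um=proj(w,[.5044,.0041,.06])[0];ur=proj(w,[.5063,-.1545,.093])[0];print(um,ur)
g=cv2.inRange(h,(0,0,0),(180,70,150))
def big(m,u,R):
    s=np.zeros_like(m);cv2.circle(s,tuple(int(v) for v in u),R,255,-1);s&=m
    return cv2.convexHull(max(cv2.findContours(cv2.morphologyEx(s,cv2.MORPH_CLOSE,np.ones((5,5))),0,2)[0],key=cv2.contourArea))
k=big(cv2.inRange(h,(0,0,0),(180,75,255)),um,75);print('rim',cv2.fitEllipse(k),cv2.minEnclosingCircle(ray(w,k,.06)[:,:2].astype(np.float32)))
k=big(cv2.inRange(h,(0,0,150),(180,60,255)),um,60);X=ray(w,k,.0445)[:,:2];print('disk top',cv2.fitEllipse(X.astype(np.float32)),cv2.boundingRect(k))
k=big(cv2.inRange(h,(0,0,0),(180,255,55)),ur,70);X=ray(w,k,.093)[:,:2];print('ring',cv2.fitEllipse(X.astype(np.float32)))
x,y=um.astype(int);crop=im[max(0,y-65):y+65,x-70:x+70];a=cv2.resize(crop,None,fx=4,fy=4,interpolation=2)
x,y=ur.astype(int);b=im[max(0,y-60):y+60,x-80:x+80]; 
o=np.zeros((600,800,3),np.uint8);o[:a.shape[0],:a.shape[1]]=a
b=cv2.resize(b,None,fx=1.45,fy=1.45);o[:b.shape[0],565:565+b.shape[1]]=b[:,:235];cv2.imwrite('pics/a6.png',o)
E
```

```text
t 8.23 tcp [503.2 -68.1 190.9] yaw_y 0.1 z [-0.001  0.001 -1.   ] F [0.4 0.3 0.4] T [-0.05  0.05 -0.04] w 93.0 g 0.0 q [-0.18  0.47  0.38  1.93 -0.24  0.78  0.33]
[320.20887272 105.57288033] [321.98215313 293.57929561]
rim ((322.99346923828125, 107.80679321289062), (94.46526336669922, 96.74884796142578), 2.9046366214752197) ((0.506872296333313, 0.0011882708640769124), 0.040783774107694626)
disk top ((0.5053406953811646, -0.0006722589023411274), (0.039119888097047806, 0.04530497267842293), 85.06255340576172) (297, 90, 51, 44)
ring ((0.49483048915863037, -0.14954426884651184), (0.06895840913057327, 0.14700691401958466), 71.9336166381836)
```

View pics/a6.png

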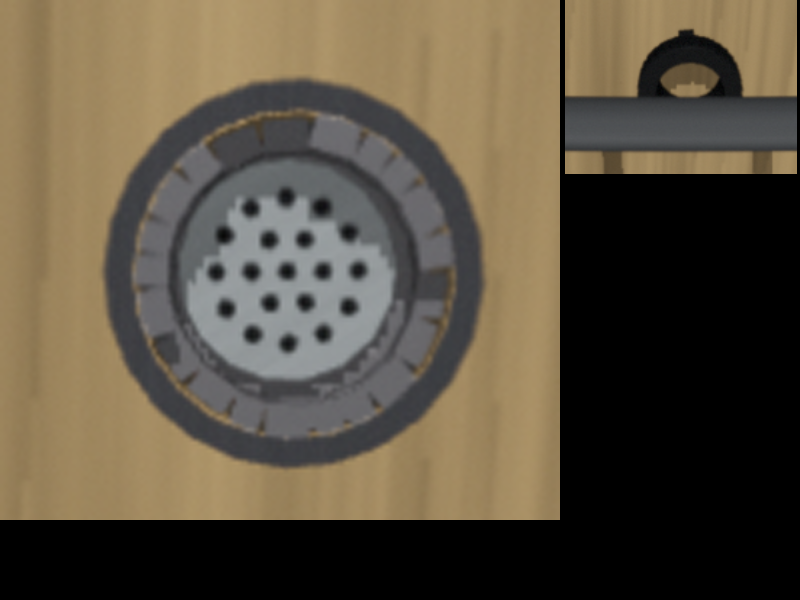

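The disk lies flat and concentric in the seat. A 41-degree notch shows from (212,145) to (315,130), centred on (295,272), so the notches are at about 102.5, -17.5 and 222.5 degrees. The ring's lug bump shows at about (687,33). Now I measure the ring and lug numerically from the saved image.

```bash
python3 - <<'E'
from h import *
from scipy.optimize import least_squares
w=dict(np.load('w6.npz'));im=w['pixels'];h=cv2.cvtColor(im,cv2.COLOR_BGR2HSV)
def circ(X,r=None):
    f=lambda p:np.hypot(X[:,0]-p[0],X[:,1]-p[1])-(p[2] if r is None else r)
    s=least_squares(f,[*X.mean(0),.032],loss='soft_l1',f_scale=.0005);return s.x.round(4),np.abs(f(s.x)).mean().round(5)
bl=cv2.inRange(h,(0,0,0),(180,255,50))
u=proj(w,[.5063,-.1545,.093])[0];x0=int(u[0])
pts=[];
for x in range(x0-45,x0+45):
    ys=np.where(bl[235:300,x]>0)[0]
    if len(ys)>4:pts.append((x,235+ys[0]-.5))
pts=np.array(pts,float);print(pts[::3].astype(int).tolist())
# rows are arc; use arc excluding bump |x-326|<7 and below
arc=pts[(np.abs(pts[:,0]-326)>8)&(pts[:,1]<273)]
print('ring z.093 r.032',circ(ray(w,arc,.093)[:,:2],.032),circ(ray(w,arc,.093)[:,:2]))
b=pts[(np.abs(pts[:,0]-326)<=8)];print(b.tolist())
print('bump z.067',ray(w,b[b[:,1]<b[:,1].min()+2],.067).mean(0).round(4))
# mouth: dark/light boundary fit, wood->rim outer r
wood=cv2.inRange(h,(10,76,90),(30,255,255));c=np.array([323,107.]);P=[]
for a in np.linspace(0,2*np.pi,120,endpoint=False):
    for r in np.arange(62,35,-.25):
        q=c+r*np.array([np.cos(a),np.sin(a)])
        if wood[int(round(q[1])),int(round(q[0]))]==0:P.append(q);break
print('rim',circ(ray(w,np.array(P),.06)[:,:2]))
# top cam ring: fit
t=cam('top');print(proj(t,[.5063,-.1545,.093]))
E
```

```text
[[292, 287], [295, 276], [298, 271], [301, 267], [304, 265], [307, 262], [310, 261], [313, 259], [316, 258], [319, 257], [322, 253], [325, 253], [328, 253], [331, 257], [334, 258], [337, 258], [340, 259], [343, 260], [346, 262], [349, 265], [352, 267], [355, 271], [358, 276], [361, 285]]
ring z.093 r.032 (array([ 0.51 , -0.153,  0.032]), np.float64(0.00037)) (array([ 0.5101, -0.1497,  0.0293]), np.float64(0.0002))
[[318.0, 258.5], [319.0, 257.5], [320.0, 254.5], [321.0, 253.5], [322.0, 253.5], [323.0, 253.5], [324.0, 253.5], [325.0, 253.5], [326.0, 253.5], [327.0, 253.5], [328.0, 253.5], [329.0, 256.5], [330.0, 256.5], [331.0, 257.5], [332.0, 257.5], [333.0, 257.5], [334.0, 258.5]]
bump z.067 [ 0.5082 -0.128   0.067 ]
rim (array([0.5068, 0.0012, 0.0404]), np.float64(0.00023))
[[408.27232162 205.50919523]]
```

The rim fit from the wrist camera is (506.8, 1.2) mm against the top camera's (504.4, 4.1); the ring gives (510, -153) against (506.3, -154.5). I centre the ring by gripping along x then along y, which also calibrates the cameras.

{"name": "drive_tool", "arguments": {
  "motion": [
    {"dx":-20,"dy":5,"dz":0,"rx":0,"ry":0,"rz":0,"hand":0},
    {"dx":-33,"dy":0,"dz":20,"rx":0,"ry":0,"rz":0,"hand":0},
    {"dx":-33,"dy":0,"dz":20,"rx":0,"ry":0,"rz":0,"hand":0},
    {"dx":0,"dy":0,"dz":30,"rx":0,"ry":0,"rz":0,"hand":0},
    {"dx":0,"dy":0,"dz":30,"rx":0,"ry":0,"rz":0,"hand":0},
    {"dx":0,"dy":0,"dz":12,"rx":0,"ry":0,"rz":0,"hand":0},
    {"dx":0,"dy":0,"dz":0,"rx":0,"ry":0,"rz":0,"hand":0},
    {"dx":0,"dy":0,"dz":0,"rx":0,"ry":0,"rz":0,"hand":0}
  ]
}}

```text
t: 9.0
tool_pos: [0.5081, -0.155, 0.0789]
tcp_rot: [-2.22, -2.221, 0.001]
wrist_force: [-0.6, -0.2, 1.0]
width: 0.0941
gripper_force: 0.0
```

{"name": "drive_tool", "arguments": {
  "motion": [
    {"dx":0,"dy":0,"dz":0,"rx":0,"ry":0,"rz":0,"hand":0.6},
    {"dx":0,"dy":0,"dz":0,"rx":0,"ry":0,"rz":0,"hand":0.6},
    {"dx":0,"dy":0,"dz":0,"rx":0,"ry":0,"rz":0,"hand":0.6},
    {"dx":0,"dy":0,"dz":0,"rx":0,"ry":0,"rz":0,"hand":0.6},
    {"dx":0,"dy":0,"dz":0,"rx":0,"ry":0,"rz":0,"hand":0.6},
    {"dx":0,"dy":0,"dz":0,"rx":0,"ry":0,"rz":0,"hand":0.6}
  ]
}}

```text
t: 9.5
tool_pos: [0.509, -0.1558, 0.0802]
tcp_rot: [2.221, 2.22, 0.002]
wrist_force: [0.4, 0.4, 3.6]
width: 0.0634
gripper_force: 30.0
```

```bash
python3 - <<'E'
from h import *
st()
E
```

```text
t 9.5 tcp [ 509.  -155.8   80.2] yaw_y -0.0 z [ 0.002 -0.    -1.   ] F [0.4 0.4 3.6] T [ 0.09 -0.   -0.04] w 63.4 g 30.0 q [ 0.06  0.66  0.28  1.97 -0.33  0.56  0.57]
```

{"name": "drive_tool", "arguments": {
  "motion": [
    {"dx":0,"dy":0,"dz":0,"rx":0,"ry":0,"rz":0,"hand":0},
    {"dx":0,"dy":0,"dz":0,"rx":0,"ry":0,"rz":0,"hand":0},
    {"dx":0,"dy":0,"dz":0,"rx":0,"ry":0,"rz":0,"hand":0},
    {"dx":0,"dy":0,"dz":0,"rx":0,"ry":0,"rz":-6,"hand":0},
    {"dx":0,"dy":0,"dz":0,"rx":0,"ry":0,"rz":-7,"hand":0},
    {"dx":0,"dy":0,"dz":0,"rx":0,"ry":0,"rz":-7,"hand":0},
    {"dx":0,"dy":0,"dz":0,"rx":0,"ry":0,"rz":-7,"hand":0},
    {"dx":0,"dy":0,"dz":0,"rx":0,"ry":0,"rz":-7,"hand":0}
  ]
}}

```text
t: 10.17
tool_pos: [0.5081, -0.1558, 0.0792]
tcp_rot: [-1.467, -2.777, 0.0]
wrist_force: [-0.4, -0.7, 0.1]
width: 0.0941
gripper_force: 0.0
```

{"name": "drive_tool", "arguments": {
  "motion": [
    {"dx":0,"dy":0,"dz":0,"rx":0,"ry":0,"rz":-7,"hand":0},
    {"dx":0,"dy":0,"dz":0,"rx":0,"ry":0,"rz":-7,"hand":0},
    {"dx":0,"dy":0,"dz":0,"rx":0,"ry":0,"rz":-7,"hand":0},
    {"dx":0,"dy":0,"dz":0,"rx":0,"ry":0,"rz":-7,"hand":0},
    {"dx":0,"dy":0,"dz":0,"rx":0,"ry":0,"rz":-7,"hand":0},
    {"dx":0,"dy":0,"dz":0,"rx":0,"ry":0,"rz":-7,"hand":0},
    {"dx":0,"dy":0,"dz":0,"rx":0,"ry":0,"rz":-7,"hand":0},
    {"dx":0,"dy":0,"dz":0,"rx":0,"ry":0,"rz":-7,"hand":0}
  ]
}}

```text
t: 10.83
tool_pos: [0.508, -0.156, 0.0792]
tcp_rot: [0.008, -3.141, 0.0]
wrist_force: [-0.7, -0.5, -0.6]
width: 0.0938
gripper_force: 0.0
```

{"name": "drive_tool", "arguments": {
  "motion": [
    {"dx":0,"dy":0,"dz":0,"rx":0,"ry":0,"rz":0,"hand":0},
    {"dx":0,"dy":0,"dz":0,"rx":0,"ry":0,"rz":0,"hand":0},
    {"dx":0,"dy":0,"dz":0,"rx":0,"ry":0,"rz":0,"hand":0.6},
    {"dx":0,"dy":0,"dz":0,"rx":0,"ry":0,"rz":0,"hand":0.6},
    {"dx":0,"dy":0,"dz":0,"rx":0,"ry":0,"rz":0,"hand":0.6},
    {"dx":0,"dy":0,"dz":0,"rx":0,"ry":0,"rz":0,"hand":0.6},
    {"dx":0,"dy":0,"dz":0,"rx":0,"ry":0,"rz":0,"hand":0.6},
    {"dx":0,"dy":0,"dz":0,"rx":0,"ry":0,"rz":0,"hand":0.6}
  ]
}}

```text
t: 11.5
tool_pos: [0.5084, -0.1558, 0.0795]
tcp_rot: [0.001, 3.142, -0.0]
wrist_force: [0.3, 0.2, -0.1]
width: 0.0631
gripper_force: 30.0
```

```bash
python3 - <<'E'
from h import *
st()
E
```

```text
t 11.5 tcp [ 508.4 -155.8   79.5] yaw_y 90.0 z [ 0. -0. -1.] F [ 0.3  0.2 -0.1] T [0.01 0.04 0.  ] w 63.1 g 30.0 q [ 0.35  0.65 -0.15  1.96  0.17  0.55  1.64]
```

The ring is held at (508.4, -155.8). I lift it and carry it above the mouth.

{"name": "drive_tool", "arguments": {
  "motion": [
    {"dx":0,"dy":0,"dz":-15,"rx":0,"ry":0,"rz":0,"hand":0.6},
    {"dx":0,"dy":0,"dz":-15,"rx":0,"ry":0,"rz":0,"hand":0.6},
    {"dx":2,"dy":30,"dz":0,"rx":0,"ry":0,"rz":0,"hand":0.6},
    {"dx":0,"dy":35,"dz":0,"rx":0,"ry":0,"rz":0,"hand":0.6},
    {"dx":0,"dy":35,"dz":0,"rx":0,"ry":0,"rz":0,"hand":0.6},
    {"dx":0,"dy":35,"dz":0,"rx":0,"ry":0,"rz":0,"hand":0.6},
    {"dx":0,"dy":23,"dz":0,"rx":0,"ry":0,"rz":0,"hand":0.6},
    {"dx":0,"dy":0,"dz":0,"rx":0,"ry":0,"rz":0,"hand":0.6}
  ]
}}

```text
t: 12.17
tool_pos: [0.5063, 0.0091, 0.1096]
tcp_rot: [-0.013, 3.141, 0.006]
wrist_force: [0.7, 0.9, -1.3]
width: 0.0634
gripper_force: 30.0
```

{"name": "drive_tool", "arguments": {
  "motion": [
    {"dx":0,"dy":0,"dz":0,"rx":0,"ry":0,"rz":-7,"hand":0.6},
    {"dx":0,"dy":0,"dz":0,"rx":0,"ry":0,"rz":-7,"hand":0.6},
    {"dx":0,"dy":0,"dz":0,"rx":0,"ry":0,"rz":-6,"hand":0.6},
    {"dx":0,"dy":0,"dz":0,"rx":0,"ry":0,"rz":0,"hand":0.6},
    {"dx":0,"dy":0,"dz":0,"rx":0,"ry":0,"rz":0,"hand":0.6}
  ]
}}

```text
t: 12.58
tool_pos: [0.5063, 0.0015, 0.1093]
tcp_rot: [0.538, -3.095, -0.0]
wrist_force: [0.3, -0.1, -1.4]
width: 0.063
gripper_force: 30.0
```

```bash
python3 - <<'E'
from h import *
to([.5065,.0022,.082])
w=cam('wrist');np.savez('w7.npz',**w)
t=cam('top');s=cam('scene');h=cv2.cvtColor(s['pixels'],cv2.COLOR_BGR2HSV)
a=proj(s,[.5065,.0022,.1])[0].astype(int);print(a,proj(s,[.5065,.0022,.06]))
cv2.imwrite('pics/s7.png',cv2.resize(s['pixels'][a[1]-30:a[1]+50,a[0]-50:a[0]+50],None,fx=7,fy=7,interpolation=2))
E
```

```text
t 12.58 tcp [506.3   1.5 109.3] yaw_y 109.7 z [-0.  0. -1.] F [ 0.3 -0.1 -1.4] T [ 0.02 -0.03 -0.02] w 63.0 g 30.0 q [ 0.11  0.58 -0.24  2.    0.23  0.59  1.62]
move mm [-0.5  0.6 27.3]
[312 166] [[313.26675458 179.68029535]]
```

{"name": "drive_tool", "arguments": {
  "motion": [
    {"dx":-0.5,"dy":0.6,"dz":14,"rx":0,"ry":0,"rz":0,"hand":0.6},
    {"dx":0,"dy":0,"dz":10,"rx":0,"ry":0,"rz":0,"hand":0.6},
    {"dx":0,"dy":0,"dz":3,"rx":0,"ry":0,"rz":0,"hand":0.6},
    {"dx":0,"dy":0,"dz":2,"rx":0,"ry":0,"rz":0,"hand":0.6},
    {"dx":0,"dy":0,"dz":1.5,"rx":0,"ry":0,"rz":0,"hand":0.6},
    {"dx":0,"dy":0,"dz":0,"rx":0,"ry":0,"rz":0,"hand":0.6},
    {"dx":0,"dy":0,"dz":0,"rx":0,"ry":0,"rz":0,"hand":0.6}
  ]
}}

```text
t: 13.32
tool_pos: [0.5069, 0.0029, 0.0792]
tcp_rot: [-0.545, 3.094, -0.0]
wrist_force: [0.3, 0.2, -0.6]
width: 0.0632
gripper_force: 30.0
```

```bash
python3 - <<'E'
from h import *
st()
E
```

```text
t 13.32 tcp [506.9   2.9  79.2] yaw_y 110.0 z [ 0.  0. -1.] F [ 0.3  0.2 -0.6] T [ 0.02 -0.    0.06] w 63.2 g 30.0 q [ 0.09  0.63 -0.22  2.02  0.26  0.52  1.6 ]
```

{"name": "drive_tool", "arguments": {
  "motion": [
    {"dx":0,"dy":0,"dz":1,"rx":0,"ry":0,"rz":0,"hand":0.6},
    {"dx":0,"dy":0,"dz":1,"rx":0,"ry":0,"rz":0,"hand":0.6},
    {"dx":0,"dy":0,"dz":0.7,"rx":0,"ry":0,"rz":0,"hand":0.6},
    {"dx":0,"dy":0,"dz":0.8,"rx":0,"ry":0,"rz":0,"hand":0.6},
    {"dx":0,"dy":0,"dz":0,"rx":0,"ry":0,"rz":0,"hand":0.6},
    {"dx":0,"dy":0,"dz":0,"rx":0,"ry":0,"rz":0,"hand":0.6}
  ]
}}

```text
t: 13.82
tool_pos: [0.5069, 0.0029, 0.0757]
tcp_rot: [-0.545, 3.094, -0.0]
wrist_force: [-0.5, 0.2, 2.0]
width: 0.0634
gripper_force: 30.0
```

```bash
python3 - <<'E'
from h import *
st()
E
```

```text
t 13.82 tcp [506.9   2.9  75.7] yaw_y 110.0 z [ 0. -0. -1.] F [-0.5  0.2  2. ] T [-0.02  0.07 -0.01] w 63.4 g 30.0 q [ 0.08  0.63 -0.21  2.03  0.26  0.51  1.6 ]
```

The skirt has entered the bore: z is 75.7 with 2 N of contact. I press a little more, then turn clockwise.

{"name": "drive_tool", "arguments": {
  "motion": [
    {"dx":0,"dy":0,"dz":1,"rx":0,"ry":0,"rz":0,"hand":0.6},
    {"dx":0,"dy":0,"dz":1,"rx":0,"ry":0,"rz":0,"hand":0.6},
    {"dx":0,"dy":0,"dz":0,"rx":0,"ry":0,"rz":3,"hand":0.6},
    {"dx":0,"dy":0,"dz":0,"rx":0,"ry":0,"rz":3,"hand":0.6},
    {"dx":0,"dy":0,"dz":0,"rx":0,"ry":0,"rz":0,"hand":0.6}
  ]
}}

```text
t: 14.23
tool_pos: [0.5065, 0.003, 0.0731]
tcp_rot: [0.38, -3.118, -0.0]
wrist_force: [-1.2, 0.5, -1.5]
width: 0.0634
gripper_force: 30.0
```

```bash
python3 - <<'E'
from h import *
st()
E
```

```text
t 14.23 tcp [506.5   3.   73.1] yaw_y 103.9 z [-0.001 -0.    -1.   ] F [-1.2  0.5 -1.5] T [ 0.02 -0.02 -0.02] w 63.4 g 30.0 q [ 0.06  0.63 -0.18  2.03  0.23  0.5   1.53]
```

No force at 73.1 mm, so the lugs have found the notches. Pressing down to the notch floor (expected at about 68 mm).

{"name": "drive_tool", "arguments": {
  "motion": [
    {"dx":0,"dy":0,"dz":1.5,"rx":0,"ry":0,"rz":0,"hand":0.6},
    {"dx":0,"dy":0,"dz":1.5,"rx":0,"ry":0,"rz":0,"hand":0.6},
    {"dx":0,"dy":0,"dz":1.5,"rx":0,"ry":0,"rz":0,"hand":0.6},
    {"dx":0,"dy":0,"dz":1,"rx":0,"ry":0,"rz":0,"hand":0.6},
    {"dx":0,"dy":0,"dz":0,"rx":0,"ry":0,"rz":0,"hand":0.6},
    {"dx":0,"dy":0,"dz":0,"rx":0,"ry":0,"rz":0,"hand":0.6}
  ]
}}

```text
t: 14.73
tool_pos: [0.5067, 0.0029, 0.0679]
tcp_rot: [-0.382, 3.118, 0.0]
wrist_force: [-0.9, 0.3, -1.4]
width: 0.0633
gripper_force: 30.0
```

```bash
python3 - <<'E'
from h import *
st()
E
```

```text
t 14.73 tcp [506.7   2.9  67.9] yaw_y 104.0 z [-0.  0. -1.] F [-0.9  0.3 -1.4] T [ 0.01 -0.01  0.01] w 63.3 g 30.0 q [ 0.06  0.64 -0.18  2.03  0.23  0.49  1.53]
```

{"name": "drive_tool", "arguments": {
  "motion": [
    {"dx":0,"dy":0,"dz":0.7,"rx":0,"ry":0,"rz":0,"hand":0.6},
    {"dx":0,"dy":0,"dz":0.3,"rx":0,"ry":0,"rz":4,"hand":0.6},
    {"dx":0,"dy":0,"dz":0.3,"rx":0,"ry":0,"rz":4,"hand":0.6},
    {"dx":0,"dy":0,"dz":0.3,"rx":0,"ry":0,"rz":4,"hand":0.6},
    {"dx":0,"dy":0,"dz":0.3,"rx":0,"ry":0,"rz":4,"hand":0.6},
    {"dx":0,"dy":0,"dz":0.3,"rx":0,"ry":0,"rz":4,"hand":0.6}
  ]
}}

```text
t: 15.23
tool_pos: [0.5078, 0.0035, 0.0675]
tcp_rot: [0.168, 3.135, 0.001]
wrist_force: [-4.4, 1.5, 20.0]
width: 0.0632
gripper_force: 30.0
```

```bash
python3 - <<'E'
from h import *
st()
E
```

```text
t 15.23 tcp [507.8   3.5  67.5] yaw_y 83.9 z [ 0.003  0.    -1.   ] F [-4.4  1.5 20. ] T [0.4  0.76 0.34] w 63.2 g 30.0 q [-0.    0.64 -0.08  2.03  0.11  0.47  1.29]
```

{"name": "drive_tool", "arguments": {
  "motion": [
    {"dx":0,"dy":0,"dz":-1,"rx":0,"ry":0,"rz":0,"hand":0.6},
    {"dx":0,"dy":0,"dz":0,"rx":0,"ry":0,"rz":4,"hand":0.6},
    {"dx":0,"dy":0,"dz":0,"rx":0,"ry":0,"rz":4,"hand":0.6},
    {"dx":0,"dy":0,"dz":0,"rx":0,"ry":0,"rz":0,"hand":0.6}
  ]
}}

```text
t: 15.57
tool_pos: [0.5076, 0.0033, 0.0676]
tcp_rot: [0.387, 3.116, 0.001]
wrist_force: [-0.2, -0.4, 8.1]
width: 0.0632
gripper_force: 30.0
```

```bash
python3 - <<'E'
from h import *
st()
E
```

```text
t 15.57 tcp [507.6   3.3  67.6] yaw_y 75.8 z [ 0.002  0.    -1.   ] F [-0.2 -0.4  8.1] T [ 0.14  0.14 -0.13] w 63.2 g 30.0 q [-0.03  0.64 -0.05  2.03  0.06  0.47  1.2 ]
```

{"name": "drive_tool", "arguments": {
  "motion": [
    {"dx":0,"dy":0,"dz":0.1,"rx":0,"ry":0,"rz":4,"hand":0.6},
    {"dx":0,"dy":0,"dz":0.1,"rx":0,"ry":0,"rz":4,"hand":0.6},
    {"dx":0,"dy":0,"dz":0.1,"rx":0,"ry":0,"rz":4,"hand":0.6},
    {"dx":0,"dy":0,"dz":0.1,"rx":0,"ry":0,"rz":4,"hand":0.6}
  ]
}}

```text
t: 15.9
tool_pos: [0.5075, 0.0031, 0.0668]
tcp_rot: [0.818, 3.032, 0.001]
wrist_force: [1.3, -0.2, 0.1]
width: 0.0631
gripper_force: 30.0
```

```bash
python3 - <<'E'
from h import *
st()
s=cam('scene');a=np.array([313,172]);b=cv2.resize(s['pixels'][142:212,263:363],None,fx=5,fy=5,interpolation=2)
w=cam('wrist')
o=np.zeros((600,800,3),np.uint8);o[:350,:500]=b;o[350:600,:400]=w['pixels'][150:400,120:520];cv2.imwrite('pics/a8.png',o)
E
```

```text
t 15.9 tcp [507.5   3.1  66.8] yaw_y 59.8 z [ 0.002  0.    -1.   ] F [ 1.3 -0.2  0.1] T [-0.04 -0.09  0.03] w 63.1 g 30.0 q [-0.08  0.64  0.03  2.04 -0.04  0.46  1.02]
```

It is descending on the thread now. Continuing.

{"name": "drive_tool", "arguments": {
  "motion": [
    {"dx":0,"dy":0,"dz":0.8,"rx":0,"ry":0,"rz":4,"hand":0.6},
    {"dx":0,"dy":0,"dz":0.4,"rx":0,"ry":0,"rz":4,"hand":0.6},
    {"dx":0,"dy":0,"dz":0.4,"rx":0,"ry":0,"rz":4,"hand":0.6},
    {"dx":0,"dy":0,"dz":0.4,"rx":0,"ry":0,"rz":4,"hand":0.6}
  ]
}}

```text
t: 16.33
tool_pos: [0.5078, 0.0031, 0.065]
tcp_rot: [1.228, 2.889, 0.002]
wrist_force: [-0.3, 0.5, 5.9]
width: 0.0634
gripper_force: 30.0
```

```bash
python3 - <<'E'
from h import *
st()
E
```

```text
t 16.33 tcp [507.8   3.1  65. ] yaw_y 43.9 z [ 0.002  0.    -1.   ] F [-0.3  0.5  5.9] T [ 0.05 -0.03  0.02] w 63.4 g 30.0 q [-0.13  0.65  0.1   2.04 -0.14  0.46  0.84]
```

{"name": "drive_tool", "arguments": {
  "motion": [
    {"dx":0,"dy":0,"dz":0.4,"rx":0,"ry":0,"rz":4,"hand":0.6},
    {"dx":0,"dy":0,"dz":0.4,"rx":0,"ry":0,"rz":4,"hand":0.6},
    {"dx":0,"dy":0,"dz":0.2,"rx":0,"ry":0,"rz":4,"hand":0.6},
    {"dx":0,"dy":0,"dz":0,"rx":0,"ry":0,"rz":4,"hand":0.6}
  ]
}}

```text
t: 16.67
tool_pos: [0.5082, 0.0028, 0.0644]
tcp_rot: [1.618, 2.69, 0.002]
wrist_force: [0.9, 1.1, 9.2]
width: 0.0632
gripper_force: 30.0
```

```bash
python3 - <<'E'
from h import *
st()
E
```

```text
t 16.67 tcp [508.2   2.8  64.4] yaw_y 27.9 z [ 0.003  0.    -1.   ] F [0.9 1.1 9.2] T [-0.06  0.14  0.22] w 63.2 g 30.0 q [-0.18  0.65  0.17  2.04 -0.24  0.46  0.66]
```

Height is home (64.4). I keep turning until the stop is felt.

{"name": "drive_tool", "arguments": {
  "motion": [
    {"dx":0,"dy":0,"dz":0,"rx":0,"ry":0,"rz":4,"hand":0.6},
    {"dx":0,"dy":0,"dz":0,"rx":0,"ry":0,"rz":4,"hand":0.6}
  ]
}}

```text
t: 16.83
tool_pos: [0.5077, 0.0034, 0.0644]
tcp_rot: [1.796, 2.576, 0.002]
wrist_force: [-0.1, -1.9, 9.5]
width: 0.0633
gripper_force: 30.0
```

{"name": "drive_tool", "arguments": {
  "motion": [
    {"dx":0,"dy":0,"dz":0,"rx":0,"ry":0,"rz":3,"hand":0.6},
    {"dx":0,"dy":0,"dz":0,"rx":0,"ry":0,"rz":3,"hand":0.6}
  ]
}}

```text
t: 17.0
tool_pos: [0.5077, 0.0031, 0.0643]
tcp_rot: [1.927, 2.479, 0.002]
wrist_force: [-0.6, -0.3, 7.7]
width: 0.0634
gripper_force: 30.0
```

```bash
python3 - <<'E'
from h import *
st()
E
```

```text
t 17.0 tcp [507.7   3.1  64.3] yaw_y 14.3 z [ 0.002 -0.    -1.   ] F [-0.6 -0.3  7.7] T [0.18 0.09 1.11] w 63.4 g 30.0 q [-0.22  0.66  0.24  2.04 -0.32  0.47  0.5 ]
```

Torque is up to 1.1 Nm after about 88 degrees of turn. A small extra turn confirms the stop; then release and lift away.

{"name": "drive_tool", "arguments": {
  "motion": [
    {"dx":0,"dy":0,"dz":0,"rx":0,"ry":0,"rz":2,"hand":0.6},
    {"dx":0,"dy":0,"dz":0,"rx":0,"ry":0,"rz":0,"hand":0.6}
  ]
}}

```text
t: 17.17
tool_pos: [0.5077, 0.003, 0.0642]
tcp_rot: [1.97, 2.445, 0.001]
wrist_force: [-0.9, -0.1, 8.4]
width: 0.063
gripper_force: 30.0
```

```bash
python3 - <<'E'
from h import *
st()
E
```

```text
t 17.17 tcp [507.7   3.   64.2] yaw_y 12.3 z [ 0.002 -0.    -1.   ] F [-0.9 -0.1  8.4] T [-0.21  0.12  0.76] w 63.0 g 30.0 q [-0.23  0.66  0.25  2.04 -0.33  0.47  0.48]
```

{"name": "drive_tool", "arguments": {
  "motion": [
    {"dx":0,"dy":0,"dz":-0.8,"rx":0,"ry":0,"rz":-2,"hand":0.6},
    {"dx":0,"dy":0,"dz":0,"rx":0,"ry":0,"rz":0,"hand":0},
    {"dx":0,"dy":0,"dz":0,"rx":0,"ry":0,"rz":0,"hand":0},
    {"dx":0,"dy":0,"dz":0,"rx":0,"ry":0,"rz":0,"hand":0},
    {"dx":0,"dy":0,"dz":-15,"rx":0,"ry":0,"rz":0,"hand":0},
    {"dx":0,"dy":0,"dz":-35,"rx":0,"ry":0,"rz":0,"hand":0},
    {"dx":0,"dy":0,"dz":-35,"rx":0,"ry":0,"rz":0,"hand":0},
    {"dx":0,"dy":0,"dz":-35,"rx":0,"ry":0,"rz":0,"hand":0}
  ]
}}

```text
t: 17.83
tool_pos: [0.5059, 0.0027, 0.1851]
tcp_rot: [-1.934, -2.474, 0.002]
wrist_force: [1.4, -0.5, -1.1]
width: 0.0937
gripper_force: 0.0
```

{"name": "drive_tool", "arguments": {
  "motion": [
    {"dx":-30,"dy":0,"dz":0,"rx":0,"ry":0,"rz":0,"hand":0},
    {"dx":-40,"dy":0,"dz":0,"rx":0,"ry":0,"rz":0,"hand":0},
    {"dx":-40,"dy":0,"dz":0,"rx":0,"ry":0,"rz":0,"hand":0},
    {"dx":-20,"dy":0,"dz":0,"rx":0,"ry":0,"rz":0,"hand":0},
    {"dx":0,"dy":0,"dz":0,"rx":0,"ry":0,"rz":0,"hand":0},
    {"dx":0,"dy":0,"dz":0,"rx":0,"ry":0,"rz":0,"hand":0}
  ]
}}

```text
t: 18.33
tool_pos: [0.5376, -0.1244, 0.1837]
tcp_rot: [-1.938, -2.472, 0.001]
wrist_force: [-0.6, 0.5, 0.1]
width: 0.0938
gripper_force: 0.0
```

```bash
python3 - <<'E'
from h import *
st();s=cam('scene');w=cam('wrist');t=cam('top')
o=np.zeros((600,800,3),np.uint8);o[:350,:450]=cv2.resize(s['pixels'][145:215,268:358],None,fx=5,fy=5,interpolation=2)
u=proj(w,[.5075,.003,.078])[0].astype(int);print(u)
x=min(max(u[0],85),555);y=min(max(u[1],70),330);o[:280,460:800]=cv2.resize(w['pixels'][y-70:y+70,x-85:x+85],None,fx=2,fy=2)
o[350:600,:500]=cv2.resize(t['pixels'][120:245,225:475],None,fx=2,fy=2);cv2.imwrite('pics/a9.png',o)
E
```

```text
t 18.33 tcp [ 537.6 -124.4  183.7] yaw_y 13.8 z [-0.001  0.    -1.   ] F [-0.6  0.5  0.1] T [-0.05  0.03 -0.02] w 93.8 g 0.0 q [-0.05  0.54  0.34  1.82 -0.23  0.82  0.65]
[320  27]
```

View pics/a9.png

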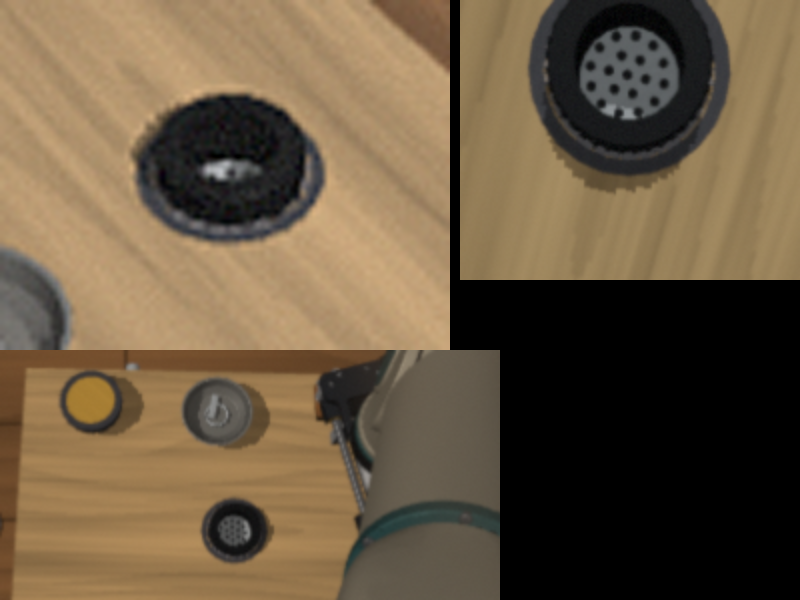

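The last picture shows the ring seated level on the rim with the disk flat inside. The tin and dish are in place and the hand is clear. The brush is hidden under the arm in this view, but it was never approached. Handing in.

```bash
python3 -c "
from rig import ctrl
print(ctrl.job_done())"
```

```text
the job is handed in; nothing more can be done
None
```

I pushed the disk onto its seat and screwed the ring clockwise to its hard stop with the collar down on the rim; the gripper is clear, the tin and dish are in place, and the job was handed in at about 18 s (the brush, hidden by the arm in the last picture, was never approached).

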